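Put the mixed-up tools back in their own trays

ROBOT

A 6-joint arm with a two-finger parallel gripper is mounted at the origin on the work surface. World frame = base frame: x ahead of the robot, y to its left, z up, the work surface at z = 0. Lengths are in m, angles in degrees, forces in N, time in s.
With the tool pointing down it reaches from about 0.3 to 0.75 m from the base axis. Payload 8.5 kg.
Tool frame: the origin (TCP) lies between the finger pads; the fingertips stand 17 mm ahead of it and the grasp point (between the pads) lies 2 mm behind it; z points along the fingers, y is the line along which they close (so a half turn about z gives the same grasp; the last joint's range is limited). The gripper opens to 88 mm and grips with 3 to 60 N. Pads are 18 mm wide; open, the fingers measure 123 mm over their backs; the gripper's body (75 mm by 187 mm) begins 45 mm behind the grasp point.
Start: joints at [-88.425, 21.807, 74.336, -0, 83.858, -12.336], TCP at [0.132, -0.534, 0.256] pointing down, gripper open.
Joint ranges: [-178.18, 178.18], [-50.72, 133.34], [12.68, 142.11], [-81.47, 261.47], [9.98, 163.14], [-165.26, 165.26]. Speed limits (degrees/s): [136.94, 136.94, 180, 180, 180, 180].

INTERFACE

Orientations are given as [roll, pitch, yaw] about the fixed x, y, z axes, in that order (R = Rz(yaw) Ry(pitch) Rx(roll)).
In Python, from bench import movep, movel, move_j, gripper_open, grasp, hold, ik, sense, grab_frame, calibration, MotionError, job_done gives the robot as it stands. Calls block until the motion is done:
- movep(position, orientation): joint-space move of the TCP to a pose.
- movel(position, orientation=None, v=0.15, force_limit=None): straight line of the TCP; orientation=None keeps the orientation; v is the mean speed in m/s. With force_limit (N) it stops when the force on the tool has changed by that much, and returns True; else False.
- move_j(angles): joint-space move.
- gripper_open() and grasp(grip_force=None): open the fingers fully, or close them until they stop; grip_force is the grip in N (None keeps the last).
- hold(seconds).
- ik(position, orientation): joint angles nearest the present ones, or None.
- sense(): the state.
- grab_frame(name): name is "side" or "top"; returns (picture, depth): 480x640x3 uint8, red, green, blue; 480x640 float32, m along the optical axis (not along the pixel's ray), 0 where there is no reading.
- calibration(name): a dict with "fx", "fy", "cx", "cy" (pixels), "eye" and "rotation" of the camera in the world. Camera axes: x right, y down, z forward; pixel columns grow to the right and rows downward; lengths in m; the calibration is good to about 2 mm. A picture is of the moment at which its call begins. calibration takes no time and is no camera call.
A pose or a line that the arm cannot do raises MotionError and nothing moves.
- job_done(): hands the job in; it is judged then, once.
The state is a dict: "time_s": time; "joint_positions": joint angles; "joint_vel": joint speeds; "joint_torque": joint torques, N m; "tool_pos": TCP position; "ee_rot": TCP orientation; "force": force on the tool from outside, world axes, zero at the start; "wrist_torque": the same for the moment, N m; "gripper_width": opening from 0.0 (shut) to 1.0 (fully open); "finger_force": force on a finger pad.
Only numpy, scipy, OpenCV 4.12 (cv2) and the standard library are available. Lean on these libraries where they do the work, as an engineer would, in place of code of your own. Each camera call takes 0.05 s, during which the arm holds its last target. There are 200 camera calls.

TASK

The three tools are in each other's trays: move each into the tray whose pad has the tool's own colour, laid in the middle of the pad and lengthwise along it (either way round), the same side up as now. A tray takes one tool at a time, so first set one tool down in the middle of the empty cork mat and let go of it there, then change the others over. Set the tools down rather than dropping them, and leave the grinding disc, the screw jar and the try square where they are.

Things in the scene. Friction and masses are not known exactly. Their poses are not given: they have to be found in the camera images.
- screwdriver: loose stubby screwdriver, red handle with black bands, lying flat, about 90 g, 106 mm long along x (handle end x = -53, blade tip x = +53). Handle: rounded square bar 30 mm wide (y) and 30 high, x = -53 to +13; grip it at its middle, x = -20. Steel shank 8 mm thick, 15 mm up. Origin: middle of the overall length, at the level of the handle's underside; z up.
- tape_measure: yellow tape measure with black side panels standing upright, loose, about 220 g, 70 mm long (x), 40 mm thick (y; 42 mm with the thin panels, which are only seen), 62 mm high. Origin: centre of the underside; z up.
- block_plane: small blue block plane, loose, about 350 g, flat-sided body 100 mm long (x), 40 mm wide (y), 26 mm high, with a brass knob at the +x end (top 42 mm up), and a steel blade and a dark wooden palm rest behind (top about 50 mm). Origin: centre of the sole; z up.
- red_tray: fixed open wooden tray with a dark grey floor, outside 148 x 144 mm (x, y), 26 mm high, walls 6 mm, floor top 6 mm above the origin. In the middle of its floor a red pad 130 x 56 mm (long side along x), flush with the floor, partly covered at the start by a tool; red marks on the rims of the two x-end walls. Origin: centre of the underside, on the bench top; z up.
- yellow_tray: fixed open wooden tray with a dark grey floor, outside 148 x 144 mm (x, y), 26 mm high, walls 6 mm, floor top 6 mm above the origin. In the middle of its floor a yellow pad 96 x 64 mm (long side along x), flush with the floor, partly covered at the start by a tool; yellow marks on the rims of the two x-end walls. Origin: centre of the underside, on the bench top; z up.
- blue_tray: fixed open wooden tray with a dark grey floor, outside 148 x 144 mm (x, y), 26 mm high, walls 6 mm, floor top 6 mm above the origin. In the middle of its floor a blue pad 126 x 64 mm (long side along x), flush with the floor, partly covered at the start by a tool; blue marks on the rims of the two x-end walls. Origin: centre of the underside, on the bench top; z up.
- cork_mat: fixed flat brown cork mat, 130 x 110 mm (x, y), 4 mm thick, empty at the start. Origin: centre of the underside, on the bench top; z up.
- grinding_disc: loose flat black grinding disc with a centre hole, 100 mm across, 6 mm thick, lying on the bench. Not to be moved. Origin: centre of the underside.
- screw_jar: loose closed glass jar with a steel lid, 60 mm across, 80 mm high, standing on the bench. Not to be moved. Origin: centre of the underside.
- try_square: loose L-shaped try square lying on the bench: dark wooden stock 24 x 110 x 18 mm (x, y, z) centred on the origin, steel blade 34 mm wide reaching to x = +152 mm at y = +36 mm. Not to be moved. Origin: centre of the stock's underside.
Not all that is in view belongs to the job. What is shaped like the block_plane but turquoise is not meant.

How it is judged (in metres and radians):
On the way:
1. one of the three tools has been set down upright on the cork mat (its origin within 45 mm of the mat's centre) and let go (((horizontal distance between screwdriver and cork_mat below 0.045 m and height (world z) of screwdriver below 0.012 m and angle between screwdriver's own z axis and vertical below 0.15 rad and linear speed of screwdriver below 0.03 m/s and contact force between screwdriver and the fingers below 0.1 N) or (horizontal distance between tape_measure and cork_mat below 0.045 m and height (world z) of tape_measure below 0.012 m and angle between tape_measure's own z axis and vertical below 0.15 rad and linear speed of tape_measure below 0.03 m/s and contact force between tape_measure and the fingers below 0.1 N) or (horizontal distance between block_plane and cork_mat below 0.045 m and height (world z) of block_plane below 0.012 m and angle between block_plane's own z axis and vertical below 0.15 rad and linear speed of block_plane below 0.03 m/s and contact force between block_plane and the fingers below 0.1 N))), for 0.2 s.
At the end, for the whole second after the job is handed in: Each tool lies in the tray of its own colour: centres within 15 mm horizontally, lengths within 15 degrees either way round, underside on the tray floor (under 12 mm above the tray's own), right way up (tilt under 0.15 rad), released and at rest (horizontal distance between screwdriver and red_tray below 0.015 m and angle between the x axis of screwdriver and the x axis of red_tray, either way round below 0.26 rad and z of screwdriver in the frame of red_tray below 0.012 m and angle between each of screwdriver, tape_measure, block_plane's own z axis and vertical below 0.15 rad and linear speed of each of screwdriver, tape_measure, block_plane below 0.02 m/s and angular speed of each of screwdriver, tape_measure, block_plane below 0.2 rad/s and horizontal distance between tape_measure and yellow_tray below 0.015 m and angle between the x axis of tape_measure and the x axis of yellow_tray, either way round below 0.26 rad and z of tape_measure in the frame of yellow_tray below 0.012 m and horizontal distance between block_plane and blue_tray below 0.015 m and angle between the x axis of block_plane and the x axis of blue_tray, either way round below 0.26 rad and z of block_plane in the frame of blue_tray below 0.012 m); the robot touches nothing.
It fails at once if a tool is dropped or thrown (faster than 0.7 m/s, a fall of about 25 mm, while the fingers do not touch it) ((linear speed of screwdriver above 0.7 m/s and contact force between screwdriver and the fingers below 0.05 N) or (linear speed of tape_measure above 0.7 m/s and contact force between tape_measure and the fingers below 0.05 N) or (linear speed of block_plane above 0.7 m/s and contact force between block_plane and the fingers below 0.05 N)).
It fails at once if the grinding disc is moved by more than 20 mm (distance of grinding_disc from where it was at the start of the episode above 0.02 m).
It fails at once if the screw jar is moved by more than 20 mm (distance of screw_jar from where it was at the start of the episode above 0.02 m).
It fails at once if the try square is moved by more than 20 mm (distance of try_square from where it was at the start of the episode above 0.02 m).
It also fails if it takes over 120 s, if anything falls off the work surface, if the arm or the gripper's body presses on something with over 40 N, if the wrist force passes 120 N, or if a joint passes its speed limit or range.

## Working session

There is one attempt and no reset: what is moved stays moved. The work goes in short steps, each a Python script; the robot and the scene stay as the last script left them, time stands still between calls to the robot, and variables do not carry over. Pictures are saved under pics/ and viewed, at most 14 in all, crops included, and the job is handed in when it is done.

```bash
ls; mkdir -p pics; python3 - <<'E'
from bench import *
import cv2,numpy as np
for n in("side","top"):
    p,d=grab_frame(n); cv2.imwrite(f"pics/{n}0.png",p[:,:,::-1]); np.save(f"pics/{n}0.npy",d); c=calibration(n); print(n,c,(d>0).mean())
print(sense()["time_s"])
E
```

```text
pics
side {'fx': 460.18440335044824, 'fy': 460.18440335044824, 'cx': 317.52316983523673, 'cy': 237.22327477122033, 'eye': array([0.2035891 , 0.81283727, 0.63022101]), 'rotation': array([-125.9509352 ,    1.04363125, -155.07467782])} 0.9959407552083334
top {'fx': 559.6467785811393, 'fy': 559.6467785811393, 'cx': 317.1051462014814, 'cy': 241.66656753672453, 'eye': array([0.45483791, 0.05895249, 1.33394407]), 'rotation': array([-1.75212450e+02, -3.28892887e-03, -8.91469316e+01])} 0.996015625
0.1
```

View pics/top0.png

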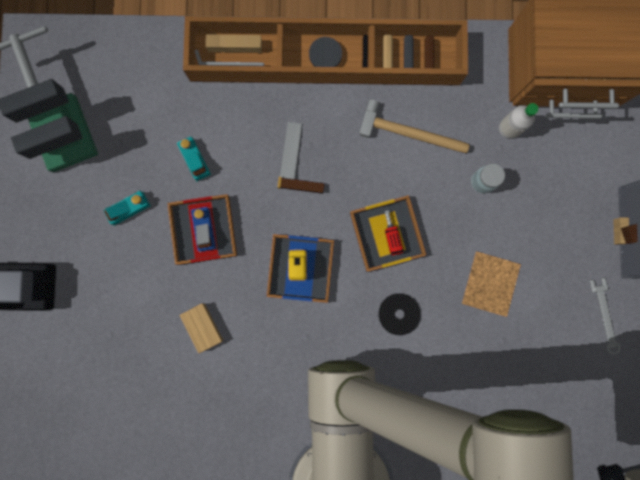

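View pics/side0.png

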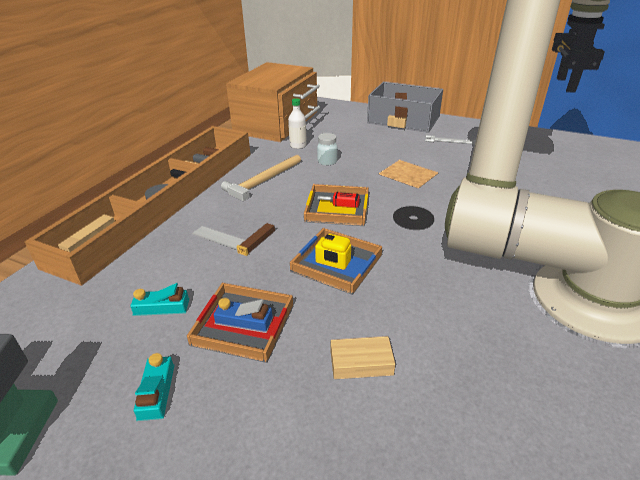

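The top view shows the blue plane at (203,230) in the red tray, the tape at (298,264) in the blue tray and the screwdriver at (393,235) in the yellow tray. The cork mat is at (491,283), the disc at (400,314), the jar at (489,178) and the square at (298,160).

Things that could be mistaken for the plane:
- Blue body at (203,230): this is the one to use.
- Turquoise ones at (193,158) and (127,207): decoys.

The side view agrees: plane (245,315), tape (333,250), screwdriver (340,198).

```bash
cat > vis.py <<'E'
import numpy as np,cv2
from scipy.spatial.transform import Rotation as R
from bench import grab_frame,calibration
def cloud(n,save=None):
    p,d=grab_frame(n); c=calibration(n)
    if save: cv2.imwrite(save,p[:,:,::-1])
    v,u=np.mgrid[:480,:640]
    P=np.stack([(u-c["cx"])/c["fx"]*d,(v-c["cy"])/c["fy"]*d,d],-1)
    W=P@R.from_euler("xyz",c["rotation"],degrees=True).as_matrix().T+c["eye"]
    W[d==0]=np.nan
    return p,W,cv2.cvtColor(p,cv2.COLOR_RGB2HSV)
HUE={"red":[(0,6),(172,180)],"yellow":[(24,34)],"blue":[(106,125)]}
def cmask(h,col,s=150,v=50):
    m=np.zeros(h.shape[:2],bool)
    for a,b in HUE[col]: m|=(h[...,0]>=a)&(h[...,0]<=b)
    return m&(h[...,1]>s)&(h[...,2]>v)
def rect(xy):
    (c,s,a)=cv2.minAreaRect((np.asarray(xy)*1000).astype(np.float32)); 
    if s[0]<s[1]: s=s[::-1]; a+=90
    return np.round(np.array(c)/1000,4),np.round(s,1),round((a+90)%180-90,1)
E
python3 - <<'E'
from vis import *
fl={}
for n in("top","side"):
    p,W,h=cloud(n); x,y,z=np.moveaxis(W,-1,0)
    print("==",n,"bench z",np.nanmedian(z[(abs(x-.45)<.3)&(abs(y)<.3)]))
    appr={"red":(203,230),"blue":(298,264),"yellow":(393,235)}
    if n=="top": C={k:W[v[1],v[0]][:2] for k,v in appr.items()}
    for k,c in C.items():
        near=np.hypot(x-c[0],y-c[1])<.12
        m=(near&(z>.021)&(z<.030)).astype(np.uint8); 
        brown=((h[...,0]>5)&(h[...,0]<22)&(h[...,1]>80))|cmask(h,k)
        m=m&brown; nc,l,st,_=cv2.connectedComponentsWithStats(m,connectivity=8)
        sel=np.isin(l,[i for i in range(1,nc) if st[i,4]>=8])&(m>0)
        print(k,"rim",*rect(W[sel][:,:2]),"z",np.nanmedian(z[sel]).round(4))
        c2=rect(W[sel][:,:2])[0]
        near=np.hypot(x-c2[0],y-c2[1])<.11
        mk=near&cmask(h,k)&(z>.02)&(z<.032); q=W[mk][:,:2]; q=q[np.hypot(*(q-c2).T)>.062]
        if len(q)>5:
            th=np.degrees(np.arctan2(*(q-c2).T[::-1])); e=np.exp(2j*np.radians(th)).mean(); print("   marks axis deg",(np.degrees(np.angle(e))/2).round(1),len(q))
        pad=near&cmask(h,k)&(abs(z-.006)<.006); print("   pad",*rect(W[pad][:,:2]),"z",np.nanmedian(z[pad]).round(4))
        t={"red":"blue","blue":"yellow","yellow":"red"}[k]
        tm=near&cmask(h,t)&(z>.015); q=W[tm]
        print("   tool",t,*rect(q[:,:2]),"z pct",np.percentile(q[:,2],[5,50,95]).round(4),"n",len(q))
        ta=near&(z>.038)&(np.hypot(x-c2[0],y-c2[1])<.06); q=W[ta]
        if len(q)>5: print("   top>38",*rect(q[:,:2]),np.percentile(q[:,2],[50,98]).round(4))
        if n=="top":
            im=0
    m=(h[...,0]>5)&(h[...,0]<22)&(h[...,1]>80)&(z<.02)&(z>-.005)&(x<.6)&(x>.2)
    nc,l,st,_=cv2.connectedComponentsWithStats(m.astype(np.uint8)); i=1+st[1:,4].argmax(); print("cork",*rect(W[l==i][:,:2]),np.nanmedian(z[l==i]).round(4))
    if n=="top":
        for nm,uv in dict(disc=(392,325),jar=(489,178),sq=(302,186)).items(): print(nm,W[uv[1],uv[0]].round(3))
        cr=cv2.resize(p[180:310,150:450],None,fx=2.6,fy=2.6,interpolation=cv2.INTER_CUBIC); cv2.imwrite("pics/crop1.png",cr[...,::-1])
E
```

```text
== top bench z 0.0029686484507738253
red rim [0.5905 0.3328] [147.7 144.5] 9.4 z 0.0258
   marks axis deg 8.8 154
   pad [0.5926 0.3345] [135.   55.6] 9.1 z 0.0066
   tool blue [0.5891 0.327 ] [93.3 36.6] 12.4 z pct [0.0279 0.0325 0.0368] n 167
   top>38 [0.5908 0.3256] [89.7 34. ] 9.6 [0.0463 0.0558]
blue rim [0.5024 0.0991] [147.  144.1] -4.8 z 0.0262
   marks axis deg -4.7 106
   pad [0.5001 0.0997] [129.7  61.9] -5.0 z 0.0069
   tool yellow [0.5079 0.1055] [64.3 37.2] 1.6 z pct [0.0521 0.0667 0.0723] n 409
   top>38 [0.5091 0.1045] [66.9 39.4] 1.5 [0.0662 0.0736]
yellow rim [ 0.5882 -0.1055] [149.  144.2] 16.3 z 0.0263
   pad [ 0.5925 -0.0875] [85.1 45.3] -11.1 z 0.0078
   tool red [ 0.5703 -0.1181] [64.8 26.7] 12.5 z pct [0.0303 0.0362 0.0408] n 314
   top>38 [ 0.5694 -0.1198] [62.1 26.4] 10.5 [0.0391 0.043 ]
cork [ 0.4729 -0.3532] [129.3 111. ] -15.4 0.005
disc [ 0.372 -0.118  0.008]
jar [ 0.71  -0.327  0.082]
sq [0.697 0.098 0.018]
== side bench z 0.0019430326985335755
red rim [0.5908 0.335 ] [150.1 147.4] 9.3 z 0.0261
   marks axis deg 9.3 313
   pad [0.5935 0.3355] [125.5  57.2] 10.4 z 0.0073
   tool blue [0.5894 0.3324] [99.2 41.3] 10.7 z pct [0.0168 0.0309 0.0339] n 724
   top>38 [0.5893 0.3293] [91.4 32.4] 6.6 [0.0458 0.0553]
blue rim [0.5021 0.1011] [149.8 148.8] -4.9 z 0.0261
   marks axis deg -4.8 163
   pad [0.5053 0.1013] [122.7  66. ] -2.8 z 0.0074
   tool yellow [0.5069 0.1086] [68.6 43.8] -0.2 z pct [0.0182 0.0534 0.0693] n 781
   top>38 [0.5073 0.1078] [69.6 42.3] -0.8 [0.0601 0.072 ]
yellow rim [ 0.5878 -0.1021] [151.1 148.9] -73.5 z 0.0258
   marks axis deg 17.2 68
   pad [ 0.5873 -0.1005] [94.8 55.2] 14.9 z 0.0074
   tool red [ 0.5689 -0.1165] [65.  33.1] 15.1 z pct [0.0168 0.032  0.0382] n 290
   top>38 [ 0.568  -0.1173] [51.9 21.3] 6.3 [0.0385 0.0398]
cork [ 0.4746 -0.3542] [135.7 118.3] -14.7 0.0048
```

View pics/crop1.png

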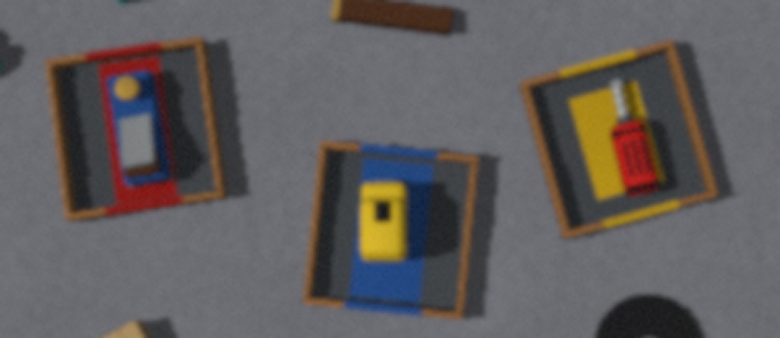

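The crop confirms the true blue plane (knob at +x) in the red tray, the tape in the blue tray and the screwdriver (blade toward +x) in the yellow tray. Both views agree to about 3 mm, and the sizes and heights match the text. Now I'll move the screwdriver to the mat.

```bash
cat > mv.py <<'E'
from bench import *
import numpy as np
T={"red":(.5906,.334,9.2),"blue":(.5022,.100,-4.8),"yellow":(.588,-.104,16.5),"mat":(.4737,-.3537,-15)}
def loc(name,dx=0,dy=0,yaw=None):
    x,y,a=T[name]; a=np.radians(a if yaw is None else yaw)
    return np.array([x+dx*np.cos(a)-dy*np.sin(a), y+dx*np.sin(a)+dy*np.cos(a)])
def pose(xy,z,yaw): return [float(xy[0]),float(xy[1]),z],[180,0,yaw]
def pick(xy,z,yaw,f=25):
    movep(*pose(xy,.22,yaw)); movel(pose(xy,z+.06,yaw)[0],v=.15)
    hit=movel(pose(xy,z,yaw)[0],v=.05,force_limit=12); s=sense(); print("down hit",hit,s["tool_pos"])
    grasp(f); s=sense(); print("width mm",s["gripper_width"]*88,"f",s["finger_force"])
    movel(pose(xy,.22,yaw)[0],v=.12); s=sense(); print("lifted width",s["gripper_width"]*88,s["force"],s["time_s"])
def place(xy,z,yaw):
    movep(*pose(xy,.22,yaw)); movel(pose(xy,z+.03,yaw)[0],v=.12)
    hit=movel(pose(xy,z-.003,yaw)[0],v=.025,force_limit=4); print("touch",hit,sense()["tool_pos"])
    hold(.2); gripper_open(); hold(.3); movel(pose(xy,.22,yaw)[0],v=.12); print(sense()["finger_force"],sense()["time_s"])
E
python3 - <<'E'
from mv import *
print(sense()["ee_rot"])
for n in T:
    x,y,a=T[n]
    for o in(0,180): print(n,o,[None if (q:=ik([x,y,z],[180,0,a+o])) is None else np.round(q) for z in(.03,.22)])
h=np.array([.5693,-.117]); t=np.radians(13.5)
# shift gripper laterally so open fingers clear the tray walls
d=h-loc("yellow")[:2]; n=np.array([-np.sin(t),np.cos(t)]); lat=d@n; print("lat",lat)
g=h-n*(lat+.001)
pick(g,.030,13.5,20)
E
```

```text
[-1.79956286e+02 -9.05830813e-03  1.39106856e+01]
red 0 [array([ 20.,  47.,  67.,  -0.,  66., 100.]), array([ 20.,  36.,  55.,  -0.,  89., 100.])]
red 180 [array([ 20.,  47.,  67.,   0.,  66., -80.]), array([ 20.,  36.,  55.,   0.,  89., -80.])]
blue 0 [array([-2., 34., 97., -0., 48., 93.]), array([-2., 20., 84., -0., 76., 93.])]
blue 180 [array([ -2.,  34.,  97.,   0.,  48., -87.]), array([ -2.,  20.,  84.,   0.,  76., -87.])]
yellow 0 [array([-21.,  40.,  83.,  -0.,  57.,  52.]), array([-21.,  28.,  70.,  -0.,  82.,  52.])]
yellow 180 [array([ -21.,   40.,   83.,    0.,   57., -128.]), array([ -21.,   28.,   70.,    0.,   82., -128.])]
mat 0 [array([-48.,  40.,  84.,  -0.,  56.,  57.]), array([-48.,  27.,  71.,  -0.,  82.,  57.])]
mat 180 [array([ -48.,   40.,   84.,    0.,   56., -123.]), array([ -48.,   27.,   71.,    0.,   82., -123.])]
lat -0.00827538066106439
down hit False [ 0.56775484 -0.10998734  0.03030426]
width mm 29.403055233207503 f 19.99991923570633
lifted width 29.62532497308832 [-0.88786155 -0.31528151 -0.03334752] 7.3833
```

```bash
python3 - <<'E'
from mv import *
place(loc("mat",-.02),.028,-15)
# tape: blue -> yellow, gripped above the walls
pick((.5072,.1067),.050,.5,30)
from vis import *
p,W,h=cloud("top","pics/top2.png"); x,y,z=np.moveaxis(W,-1,0)
for n in("top","side"):
    if n=="side": p,W,h=cloud("side","pics/side2.png"); x,y,z=np.moveaxis(W,-1,0)
    m=(np.hypot(x-.4737,y+.3537)<.08)&cmask(h,"red")&(z>.012); print(n,"handle",*rect(W[m][:,:2]),np.percentile(W[m][:,2],[50,95]))
    m=(np.hypot(x-.5022,y-.1)<.09)&cmask(h,"yellow")&(z<.4)&(z>.1); print("tape in hand",m.sum(), rect(W[m][:,:2]) if m.sum()>5 else "", np.nanpercentile(W[m][:,2],[5,95]) if m.sum()>5 else "")
E
```

```text
touch True [ 0.45431014 -0.34845203  0.02792979]
0.0 14.225
down hit False [0.50735496 0.10671105 0.0502836 ]
width mm 39.9435356225876 f 29.9978664284572
lifted width 39.65372746174465 [-0.50168409 -0.09726996 -3.4110469 ] 20.4833
top handle [ 0.4556 -0.3495] [65.3 29.9] -14.2 [0.03420759 0.03928951]
tape in hand 0  
side handle [ 0.454  -0.3473] [67.2 36.1] -15.3 [0.02819562 0.03546007]
tape in hand 817 (array([0.5039, 0.1158]), array([73.8, 40.2]), 20.5) [0.1833255  0.23821884]
```

View pics/side2.png

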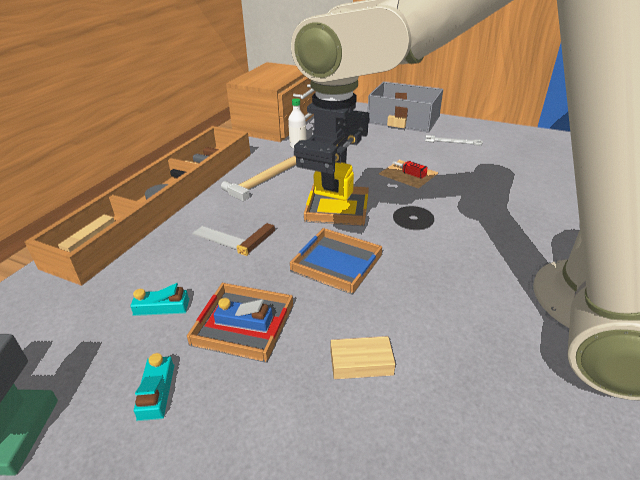

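The side view shows the tape held level at (335,185), the screwdriver on the mat at (413,170), and the blue tray empty. Next is the tape into the yellow tray, then the plane.

```bash
python3 - <<'E'
from mv import *
place(loc("yellow"),.050,16.5)
h=np.array([.5893,.331]); t=np.radians(10.2); n=np.array([-np.sin(t),np.cos(t)])
lat=(h-loc("red"))@n; print("lat",lat)
pick(h-n*lat,.027,10.2,40)
place(loc("blue"),.027,-4.8)
movep([.45,-.2,.3],[180,0,-15])
from vis import *
for n in("top","side"):
    p,W,h=cloud(n,f"pics/{n}3.png"); x,y,z=np.moveaxis(W,-1,0)
    for k,tray,c,lo in(("tape","yellow","yellow",.04),("plane","blue","blue",.022)):
        m=(np.hypot(x-T[tray][0],y-T[tray][1])<(.055 if k=="tape" else .06))&cmask(h,c)&(z>lo)&(z<.1)
        print(n,k,*rect(W[m][:,:2]),np.percentile(W[m][:,2],[50,95]).round(4),m.sum())
E
```

```text
touch True [ 0.58790929 -0.10394013  0.05000853]
0.0 26.8
lat -0.0027223766614922758
down hit False [0.58896453 0.33375366 0.02735654]
width mm 39.593541902698114 f 39.95984463952482
lifted width 39.542884488708246 [-1.00912797 -0.88635445 -3.28665386] 33.3333
touch True [0.50213542 0.10000313 0.02692279]
0.0 40.025
top tape [ 0.5894 -0.1057] [69.9 41.5] 17.4 [0.0661 0.0719] 505
top plane [0.5048 0.0973] [99.8 40. ] -4.3 [0.0322 0.0368] 228
side tape [ 0.5876 -0.1007] [70.3 41.9] 12.8 [0.06   0.0694] 354
side plane [0.5033 0.101 ] [99.2 42.8] -4.5 [0.0316 0.034 ] 406
```

View pics/side3.png

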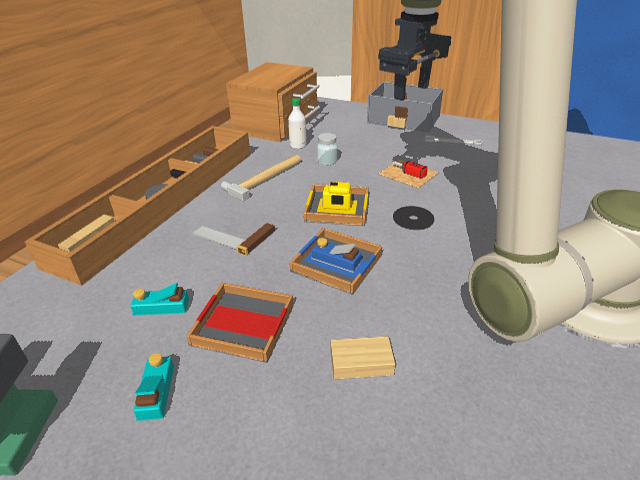

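The tape at (338,200) and the plane at (338,255) are centred in their trays to within about 3 mm. The red tray is empty and the screwdriver is at (415,170). Now the screwdriver goes into the red tray.

```bash
python3 - <<'E'
from mv import *
pick((.4545,-.3485),.028,-14.8,20)
place(loc("red",-.02),.030,9.2)
movep([.40,-.25,.35],[180,0,0])
from vis import *
for n in("top","side"):
    p,W,h=cloud(n,f"pics/{n}4.png"); x,y,z=np.moveaxis(W,-1,0)
    m=(np.hypot(x-T["red"][0],y-T["red"][1])<.062)&cmask(h,"red")&(z>.022)&(z<.1)
    print(n,*rect(W[m][:,:2]),np.percentile(W[m][:,2],[50,95]).round(4),m.sum(),"expect",loc("red",-.02))
E
```

```text
down hit False [ 0.45459288 -0.34861533  0.02829004]
width mm 29.775477453693988 f 19.994402511510998
lifted width 29.57292757758431 [-0.00560359  0.83416369 -0.07158096] 47.075
touch True [0.57077538 0.33076154 0.02994316]
0.0 55.3
top [0.5737 0.3276] [69.7 30.9] 10.9 [0.0358 0.0403] 373 expect [0.57085727 0.33080238]
side [0.5711 0.3312] [67.7 31. ] 8.4 [0.0351 0.038 ] 485 expect [0.57085727 0.33080238]
```

View pics/top4.png

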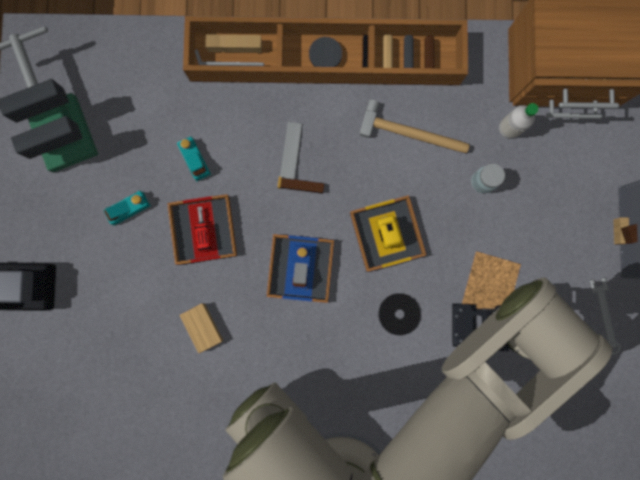

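All three tools lie centred on their own pads: screwdriver (203,230), plane (301,265), tape (388,233). The disc, jar and square have not moved.

```bash
python3 -c "from bench import *; print(job_done())"
```

```text
the job is handed in; nothing more can be done
None
```

The job is handed in: each tool lies in the tray of its own colour, within about 5 mm of centre in both camera views, after the screwdriver was set down on the cork mat; the verdict was not shown to me.

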